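Click the slim battery pack into its charging dock

TASK

Put the slim one of the two battery packs on charge: slide it upright into the bay of the charging dock and push it down past the spring catch, without dropping it in, until it is fully home and the catch has snapped back over its shoulder, then let go. Leave the thick pack where it stands.

Things in the scene. Friction and masses are not known exactly. Their poses are not given: they have to be found in the camera images.
- slim_pack_center (a point): centre of the slim battery pack, which stands upright: white body 72 (x) x 40 (y) x 40 mm high, on it a centred grey ribbed hand grip 44 x 30 x 90 mm: 130 mm high in all, this point 65 mm above the foot. Shoulders 14 mm deep at both x ends, 40 mm above the foot. Pinch the grip along y, e.g. 40 mm above this point. z up; a half turn about z makes no difference. About 0.2 kg
- thick_pack_center (a point): centre (65 mm above its foot) of the thick battery pack: same look and height, but body 72 (x) x 64 (y) x 40 mm and grip 44 x 44 x 90 mm; too thick for the bay, to be left alone. Either pack may be on the left or the right of the dock
- charging_dock: fixed grey dock with a bay open on top; origin on the worktop under the bay's centre, z up, x from the low white box with a dark window (-x end) to the catch (+x end). Bay 78 (x) x 46 (y) mm, 3 mm play round the pack; floor at z 10 mm, so the docked pack's centre is at z 75 mm; walls to z 64 mm, then slippery lips flaring 12 mm outward up to z 80 mm
- catch (a joint): travel (m) of the sprung steel catch that slides along the dock's x in the bay's +x end: 0 sprung in, about 0.007 pushed out while the pack's side passes, 0 again when locked. Its hook reaches in to 29 mm from the bay's centre, underside at z 52.5 mm; a slippery ramp on it rises outward to z 87 mm, 49 mm out; black thumb tab behind. The pack's foot pushes it aside with about 5 N downward
Things that resemble listed ones, but are neither listed nor needed, are in the scene too. What is shaped like the part that bears slim_pack_center but black is not meant.

How it is judged:
By the outcome, as a careful person would: the job done as asked, in the order asked, and still so for the second after the job is handed in, with the robot touching nothing.
It also fails if it takes over 42 s, if anything falls off the work surface, if the arm or the gripper's body presses on something with over 40 N, if the wrist force passes 120 N, or if a joint passes its speed limit or range.

ROBOT

A 6-joint arm with a two-finger parallel gripper is mounted at the origin on a cart in front of the work surface, level with it; the furniture and walls round the work are solid. World frame = base frame: x ahead of the robot, y to its left, z up, the work surface at z = 0. Lengths are in m, angles in degrees, forces in N, time in s.
With the tool pointing down it reaches from about 0.4 to 0.925 m from the base axis. Payload 3.4 kg.
Tool frame: the origin (TCP) lies between the finger pads; the fingertips stand 19 mm ahead of it and the grasp point (between the pads) is the TCP; z points along the fingers, y is the direction in which the jaws open and shut (so a half turn about z gives the same grasp; the last joint's range is limited). The gripper opens to 85 mm and grips with 20 to 120 N. Pads are 22 mm wide; open, the fingers measure 114 mm over their backs; the gripper's body (76 mm by 85 mm) begins 54 mm behind the grasp point. The pads swing forward as they close: fully open they stand 13 mm farther back than shut.
Start: joints at [61.679, 17.578, 86.31, -0, 76.112, -4.211], TCP at [0.235, 0.525, 0.25] pointing down, gripper open.
Joint ranges: [-179.03, 179.03], [-60, 130.46], [8.19, 133.38], [-81.62, 261.62], [5.75, 156.47], [-153.77, 153.77]. Speed limits (degrees/s): [147.25, 147.25, 180, 180, 180, 180].

INTERFACE

Orientations are given as a 3x3 rotation matrix whose columns are the frame's x, y, z axes.
In Python, from plant import arm gives the robot as it stands.
- The arm moves only by the tool arm_command, never from a script. Its argument "series" is a list of rows, each a list of 7 numbers: the shift along the tool's x, y, z in mm, then the turn, a rotation vector about the tool's x, y, z in rad, then the gripper command: -1 is shut, 1 is fully open, values between are in proportion. A call has 1 to 20 rows; each row is the pose to reach, as a shift and turn from the pose commanded when the call began, along the tool's axes at that moment; what a row does not reach only later rows make up. A row lasts 1/12 s, in which the tool goes at most 41.7 mm and 7.16 degrees, less where a joint would pass 70% of its speed; a pose out of reach is approached as far as the arm can. A call with a gripper value outside its range is refused whole. The fingers move at their own pace and stop on an object; "force" is the grip in N (left out, the last holds). Time passes only in rows, so rows that repeat a pose let the fingers close. It gives the time, the measured TCP pose, the force and the opening at its end, in the units of the state.
- arm.get_obs(): the state, without advancing time (a new reading comes with each control period).
- arm.grab_frame(name): name is "scene" or "top"; returns the picture (480x640x3 uint8, blue, green, red); there is no depth.
- arm.calibration(name): a dict with "fx", "fy", "cx", "cy" (pixels), "T" (4x4, takes a point from camera to world coordinates). Camera axes: x right, y down, z forward; pixel columns grow to the right and rows downward; lengths in m; the calibration is good to about 2 mm. A picture is of the moment at which its call begins. calibration takes no time and is no camera call.
- arm.close_job(): hands the job in, once; it reports no verdict.
Trained networks look in the newest picture that a camera, given by its name, has taken for a name from the list of things; names that differ only in an ending like _2 or _b are one class to them, and where a whole thing is asked for, a point or a joint stands for the part that bears it (a point fixed in the world has none). Each returns a list of dicts, best first, with "conf" (0 to 1); they miss things now and then, are a little off and sometimes report something else, mostly with a low value. They report only what shows in the picture. A call takes as long as a camera call. They do not tell look-alikes from the thing itself.
- arm.spot_in(camera, name): "position" ([row, column] in pixels, amid what is visible of it).
- arm.landmark_of(camera, name): "position" ([row, column] in pixels: a listed point, or the origin of a listed thing).
The state is a dict: "time_s": time; "qpos": joint angles; "dq": joint speeds; "joint_efforts": joint torques, N m; "eef_pos": TCP position; "tool_rot": TCP orientation; "ft_force": force on the tool from outside, world axes, zero at the start; "ft_torque": the same for the moment, N m; "grip_width": finger opening in m.
Only numpy, scipy, OpenCV 4.12 (cv2) and the standard library are available. Lean on these libraries where they do the work, as an engineer would, in place of code of your own. Each camera call takes 0.05 s, during which the arm holds its last target.

## Working session

There is one attempt and no reset: what is moved stays moved. The work goes in short steps, Python scripts to look and compute and a tool call to move; the robot and the scene stay as the last step left them, time stands still between calls to the robot, and variables do not carry over. Pictures are saved under pics/ and viewed, and the job is handed in when it is done.

Besides the shell and the picture viewer there is one more tool, called after ">>>" by a JSON object that holds its "method" and its "body", one argument or row to a line. arm_command: Moves the arm, as the interface text tells. Its arguments: {"type":"object","properties":{"series":{"type":"array","items":{"type":"array","items":{"type":"number"}}},"force":{"type":"number"}},"required":["series"]}

```bash
ls; mkdir -p pics; python3 - <<'E'
from plant import arm
import cv2
for c in ("scene","top"):
    cv2.imwrite(f"pics/{c}0.png",arm.grab_frame(c))
    k=arm.calibration(c); print(c,k)
    for n in ("slim_pack_center","thick_pack_center","charging_dock","catch"):
        print(n,[(d["position"],round(d["conf"],2)) for d in arm.landmark_of(c,n)],[(d["position"],round(d["conf"],2)) for d in arm.spot_in(c,n)])
o=arm.get_obs();print(o)
E
```

```text
pics
scene {'fx': 561.030883828511, 'fy': 561.030883828511, 'cx': 321.34633734978956, 'cy': 241.90721278113162, 'T': array([[ 0.8265617 , -0.32524074,  0.45936284, -0.02806276],
       [-0.56268512, -0.49701213,  0.66057884, -0.73756418],
       [ 0.01346175, -0.8044858 , -0.59381932,  0.71693973],
       [ 0.        ,  0.        ,  0.        ,  1.        ]])}
slim_pack_center [([199.9, 274.0], 0.9), ([231.6, 260.4], 0.9), ([221.9, 209.8], 0.87)] [([224.5, 209.3], 0.78), ([235.4, 260.9], 0.75), ([220.0, 398.6], 0.7), ([200.3, 276.6], 0.61)]
thick_pack_center [([310.8, 391.3], 0.65)] [([316.4, 388.9], 0.57), ([217.9, 397.5], 0.38)]
charging_dock [([254.4, 381.6], 0.76)] [([246.0, 381.5], 0.93)]Traceback (most recent call last):
  File "<stdin>", line 7, in <module>
ValueError: it knows: charging_dock, slim_pack_center, thick_pack_center
```

```bash
python3 - <<'E'
from plant import arm
import cv2
for c in ("top",):
    cv2.imwrite(f"pics/{c}0.png",arm.grab_frame(c))
    k=arm.calibration(c); print(c,k)
    for n in ("slim_pack_center","thick_pack_center","charging_dock"):
        print(n,[(d["position"],round(d["conf"],2)) for d in arm.landmark_of(c,n)],[(d["position"],round(d["conf"],2)) for d in arm.spot_in(c,n)])
o=arm.get_obs();print(o)
E
```

```text
top {'fx': 608.7688718115967, 'fy': 608.7688718115967, 'cx': 321.9232796518042, 'cy': 237.44995668218624, 'T': array([[-0.02653194, -0.99472983,  0.09903846,  0.36380548],
       [-0.99959857,  0.02738497,  0.00726337, -0.03673601],
       [-0.00993726, -0.09880599, -0.9950571 ,  1.03794197],
       [ 0.        ,  0.        ,  0.        ,  1.        ]])}
slim_pack_center [([284.4, 249.7], 0.8), ([230.6, 193.4], 0.71), ([328.2, 196.1], 0.63)] [([326.9, 198.9], 0.82), ([282.2, 251.1], 0.79), ([230.7, 195.1], 0.75)]
thick_pack_center [([232.9, 450.8], 0.93)] [([235.3, 450.2], 0.64)]
charging_dock [([155.6, 325.6], 0.78)] [([157.7, 324.6], 0.87)]
{'time_s': 0.7, 'qpos': array([ 6.16781661e+01,  1.75748510e+01,  8.63109718e+01, -6.74782475e-04,
        7.61109151e+01, -4.21194056e+00]), 'dq': array([ 0.12526674,  0.04454055, -0.0488252 , -0.06058609,  0.03733138,
        0.0507848 ]), 'joint_efforts': array([-7.87523622e-04, -4.57297003e+01, -2.52282912e+01, -9.57162047e-05,
        4.86941208e-04, -5.34996346e-06]), 'eef_pos': array([0.23491341, 0.52482509, 0.25033585]), 'tool_rot': array([[-9.12764811e-01,  4.08485493e-01,  3.70752125e-05],
       [ 4.08485494e-01,  9.12764810e-01,  4.46949571e-05],
       [-1.55837077e-05,  5.59406706e-05, -9.99999998e-01]]), 'ft_force': array([ 0.23116941, -0.68371362, -0.48088828]), 'ft_torque': array([-0.02401757, -0.00109744, -0.05635106]), 'grip_width': 0.0854592416255837}
```

View pics/scene0.png

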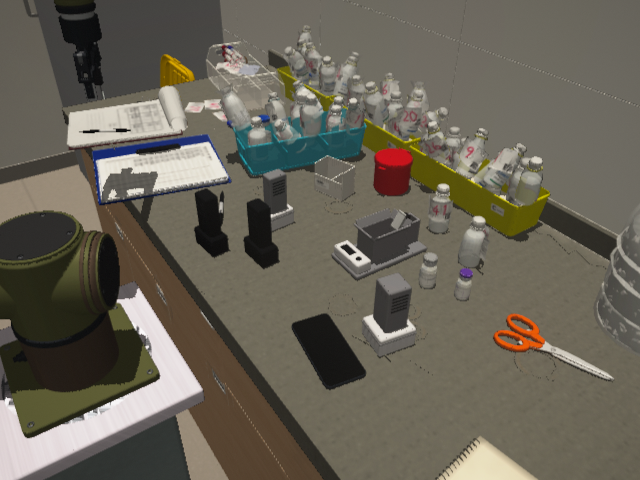

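View pics/top0.png

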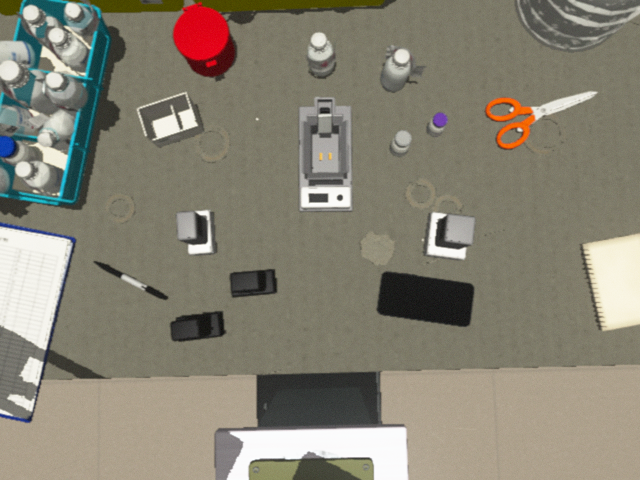

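The slim white pack is at top (231,194) and scene (200,274). The two black ones are decoys, and the thick pack is at top (233,451). The dock's catch end points away from the robot. I'll zoom in to get accurate poses.

```bash
python3 - <<'E'
import cv2,numpy as np
t=cv2.imread("pics/top0.png");s=cv2.imread("pics/scene0.png")
a=cv2.resize(t[90:220,285:365],None,fx=4.5,fy=4.5,interpolation=cv2.INTER_CUBIC)
b=cv2.resize(t[195:265,165:225],None,fx=6,fy=6,interpolation=cv2.INTER_CUBIC)
c=np.zeros((590,780,3),np.uint8);c[:a.shape[0],:a.shape[1]]=a;c[:b.shape[0],380:380+b.shape[1]]=b
cv2.imwrite("pics/z1.png",c)
a=cv2.resize(s[195:285,320:435],None,fx=6,fy=6,interpolation=cv2.INTER_CUBIC);cv2.imwrite("pics/z2.png",a)
a=cv2.resize(s[160:240,245:305],None,fx=7,fy=7,interpolation=cv2.INTER_CUBIC);cv2.imwrite("pics/z3.png",a)
E
```

```text
(no output)
```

View pics/z1.png

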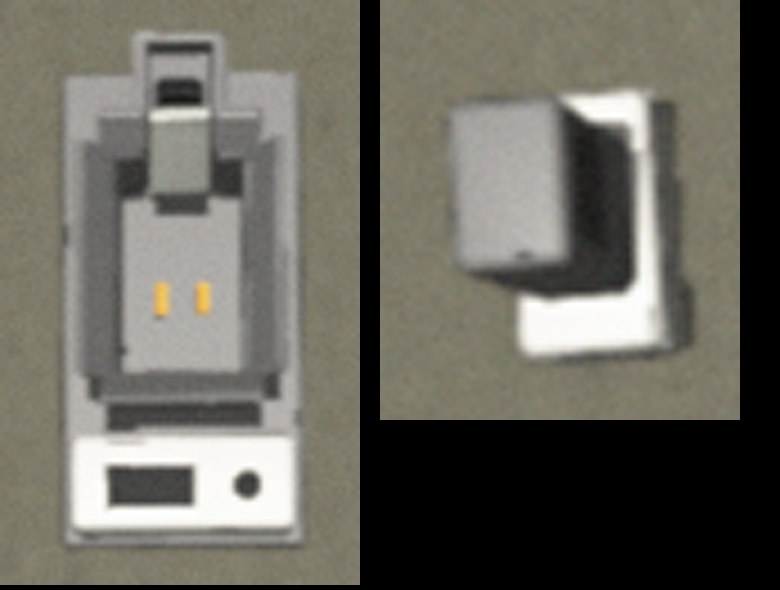

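View pics/z2.png

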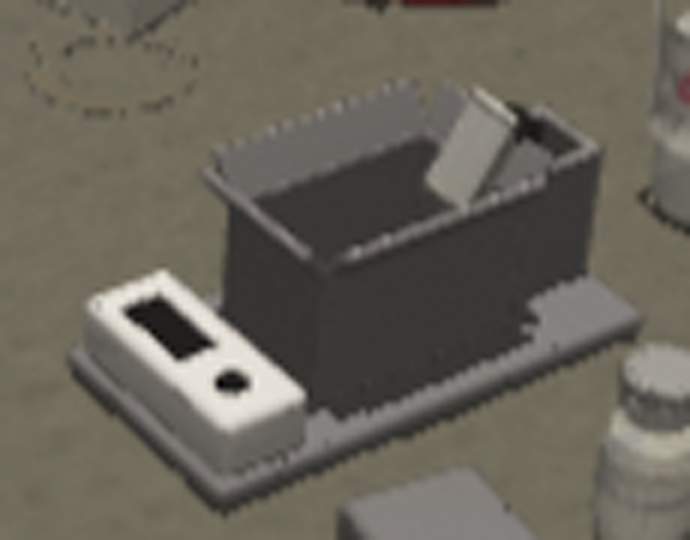

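View pics/z3.png

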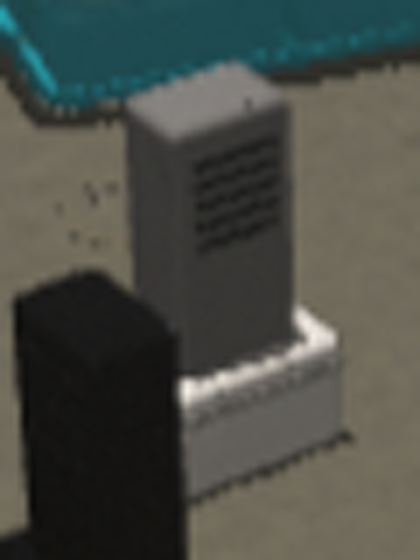

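```bash
cat > h.py <<'E'
import numpy as np,cv2
from scipy.optimize import least_squares
from plant import arm
K={c:arm.calibration(c) for c in ("scene","top")}
def proj(c,P):
    k=K[c];T=k["T"];q=(np.atleast_2d(P)-T[:3,3])@T[:3,:3]
    return np.c_[k["fx"]*q[:,0]/q[:,2]+k["cx"],k["fy"]*q[:,1]/q[:,2]+k["cy"]]
def place(p,P):
    x,y,a=p;c,s=np.cos(a),np.sin(a);P=np.atleast_2d(P)/1000.
    return np.c_[x+c*P[:,0]-s*P[:,1],y+s*P[:,0]+c*P[:,1],P[:,2]]
def z(u,v,u0,v0,f): return ((u+.5)/f-.5+u0,(v+.5)/f-.5+v0)
def tri(pix):
    A=[];b=[]
    for c,(r,col) in pix.items():
        k=K[c];T=k["T"];d=T[:3,:3]@[(col-k["cx"])/k["fx"],(r-k["cy"])/k["fy"],1];d/=np.linalg.norm(d)
        M=np.eye(3)-np.outer(d,d);A.append(M);b.append(M@T[:3,3])
    return np.linalg.lstsq(np.vstack(A),np.hstack(b),rcond=None)[0]
def fit(obs,p0):
    # obs: (cam,(X,Y,Z),(u or None,v or None))
    def r(p):
        o=[]
        for c,P,(u,v) in obs:
            q=proj(c,place(p*[1,1,1],P))[0]
            if u is not None:o.append(q[0]-u)
            if v is not None:o.append(q[1]-v)
        return np.array(o)
    s=least_squares(r,p0,x_scale=[.01,.01,.1],loss="soft_l1");return s.x,r(s.x)
def box(x0,x1,y0,y1,z0,z1):
    return [[(x0,y0,zz),(x1,y0,zz),(x1,y1,zz),(x0,y1,zz)] for zz in (z0,z1)]
def draw(img,c,p,polys,f,u0,v0,col):
    for P in polys:
        q=(proj(c,place(p,P))-[u0,v0]+.5)*f-.5
        cv2.polylines(img,[np.round(q).astype(int)],True,col,1)
E
cat > a.py <<'E'
from h import *
print("dock net",tri({"top":(155.6,325.6),"scene":(254.4,381.6)}),"slim net",tri({"top":(230.6,193.4),"scene":(199.9,274.)}))
g=lambda u,v:z(u-380,v,165,195,6)
t=lambda u,v:z(u,v,285,90,4.5)
s3=lambda u,v:z(u,v,245,160,7)
# top image: up=+x, left=+y
obs=[("top",(22,15,130),g(450,100)),("top",(22,-15,130),g(558,97)),("top",(-22,-15,130),g(572,264)),("top",(-22,15,130),g(461,269)),
("top",(36,-20,40),g(650,92)),("top",(-36,-20,40),g(668,346)),("top",(-36,20,40),g(518,353)),
("scene",(-22,15,130),s3(126,100)),("scene",(22,15,130),s3(237,60)),("scene",(22,-15,130),s3(290,100)),("scene",(-22,-15,130),s3(182,140)),
("scene",(36,-20,40),s3(341,342)),("scene",(36,-20,0),s3(343,437))]
p,r=fit(obs,[.45,.2,0]);print("slim",p[:2],np.degrees(p[2]),np.round(r,1))
obs=[("top",(39,23,10),t(122,196)),("top",(39,-23,10),t(242,197)),("top",(-39,0,64),(None,t(0,373)[1])),("top",(-51,0,80),(None,t(0,400)[1])),
("top",(51,0,80),(None,t(0,115)[1])),("top",(-30,23,10),(t(122,360)[0],None)),("top",(-30,-23,10),(t(242,360)[0],None))]
d,r=fit(obs,[.5,0,0]);print("dock",d[:2],np.degrees(d[2]),np.round(r,1))
np.save("p.npy",p);np.save("d.npy",d)
T=cv2.imread("pics/top0.png");S=cv2.imread("pics/scene0.png")
pk=box(-22,22,-15,15,40,130)+box(-36,36,-20,20,0,40)
dk=box(-39,39,-23,23,10,64)+box(-51,51,-35,35,80,80)[:1]
def v(img,c,r0,r1,c0,c1,f,pp,polys):
    a=cv2.resize(img[r0:r1,c0:c1],None,fx=f,fy=f,interpolation=cv2.INTER_CUBIC);draw(a,c,pp,polys,f,c0,r0,(0,0,255));return a
L=[v(T,"top",95,215,285,365,4,d,dk),v(T,"top",195,265,165,225,5,p,pk),v(S,"scene",195,285,330,435,3,d,dk),v(S,"scene",160,240,245,305,4,p,pk)]
o=np.zeros((600,800,3),np.uint8)
o[:480,:320]=L[0];o[:350,320:620]=L[1];o[330:600,320:635]=L[2][:270];o[280:600,560:800]=L[3]
cv2.imwrite("pics/ov1.png",o)
E
python3 a.py
```

```text
dock net [ 0.61170736 -0.03974687 -0.00572718] slim net [0.47889813 0.17746538 0.06082844]
slim [0.47886275 0.17299497] 2.4474074886145822 [-0.2 -0.2  1.6 -1.1  0.7  0.1 -0.7  0.6  0.6 -1.  -0.2 -0.1  0.6  0.4
 -1.9 -0.7 -0.2 -0.9 -0.  -1.  -2.3 -0.6  0.2 -0.7  0.2  0.6]
dock [ 0.60627235 -0.03833178] -1.610199426983669 [ 0.   0.9  0.   0.6 -0.4 -1.1 -0.  -0.1  0.1]
```

View pics/ov1.png

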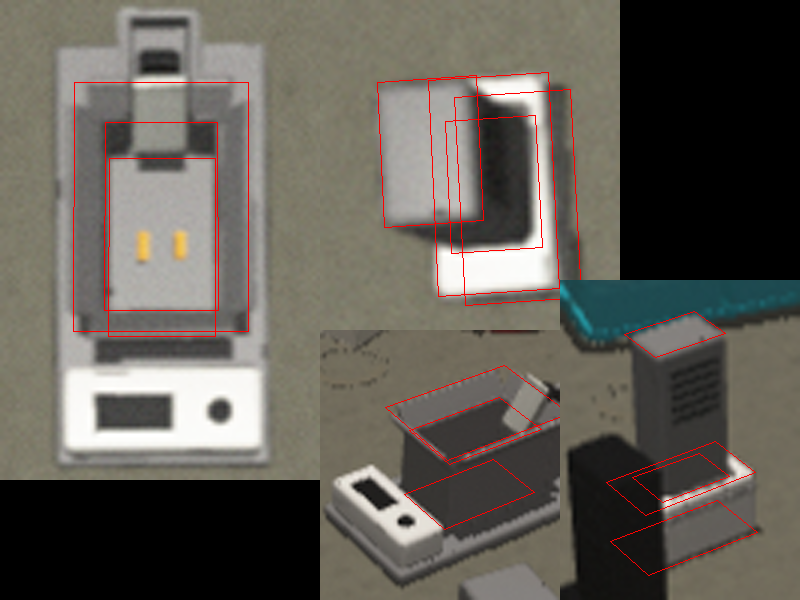

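The overlay agrees within about 2–3 mm. The only disagreement is in yaw, where the edges suggest about 3.3° rather than the fitted 2.4°, so I'll use 3.3°. Next I'll work out the approach.

```bash
cat > m.py <<'E'
import numpy as np,sys
from plant import arm
from scipy.spatial.transform import Rotation as R
def go(x,y,zz,yaw):
    # yaw deg of dock/pack x; tool y along its y, tool x = -x dir (as now)
    o=arm.get_obs();M=o["tool_rot"];a=np.radians(yaw)
    X=-np.array([np.cos(a),np.sin(a),0]);Z=np.array([0,0,-1.]);G=np.c_[X,np.cross(Z,X),Z]
    print("t",o["time_s"],"shift mm",np.round(1000*M.T@(np.array([x,y,zz])-o["eef_pos"]),1),"turn",np.round(R.from_matrix(M.T@G).as_rotvec(),3),"F",np.round(o["ft_force"],1),"pos",np.round(o["eef_pos"],4),"w",o["grip_width"])
if __name__=="__main__": go(*map(float,sys.argv[1:]))
E
python3 m.py .479 .173 .2 3.3
```

```text
t 0.7 shift mm [-366.5 -221.4   50.3] turn [ 0.     0.    -0.478] F [ 0.2 -0.7 -0.5] pos [0.2349 0.5248 0.2503] w 0.0854592416255837
```

>>> {"method": "arm_command", "body": {
  "series": [
    [-366,-221,50,0,0,-0.478,0],
    [-366,-221,50,0,0,-0.478,0.5],
    [-366,-221,50,0,0,-0.478,0.5],
    [-366,-221,50,0,0,-0.478,0.5],
    [-366,-221,50,0,0,-0.478,0.5],
    [-366,-221,50,0,0,-0.478,0.5],
    [-366,-221,50,0,0,-0.478,0.5],
    [-366,-221,50,0,0,-0.478,0.5],
    [-366,-221,50,0,0,-0.478,0.5],
    [-366,-221,50,0,0,-0.478,0.5],
    [-366,-221,50,0,0,-0.478,0.5],
    [-366,-221,50,0,0,-0.478,0.5],
    [-366,-221,50,0,0,-0.478,0.5],
    [-366,-221,50,0,0,-0.478,0.5],
    [-366,-221,50,0,0,-0.478,0.5],
    [-366,-221,50,0,0,-0.478,0.5]
  ],
  "force": 40
}}

```text
time_s: 2.03
eef_pos: [0.4779, 0.1748, 0.2005]
tool_rot: [[-0.998, -0.059, -0.0], [-0.059, 0.998, 0.0], [-0.0, 0.0, -1.0]]
ft_force: [0.4, -0.7, 0.3]
grip_width: 0.0638
```

```bash
python3 m.py .479 .173 .105 3.3; python3 -c "
from plant import arm;import cv2
cv2.imwrite('pics/s1.png',arm.grab_frame('scene')[100:300,150:350].repeat(3,0).repeat(3,1))"
```

```text
t 2.0333 shift mm [-0.9 -1.8 95.5] turn [0.    0.    0.002] F [ 0.4 -0.7  0.3] pos [0.4779 0.1748 0.2005] w 0.06384159491683593
```

View pics/s1.png

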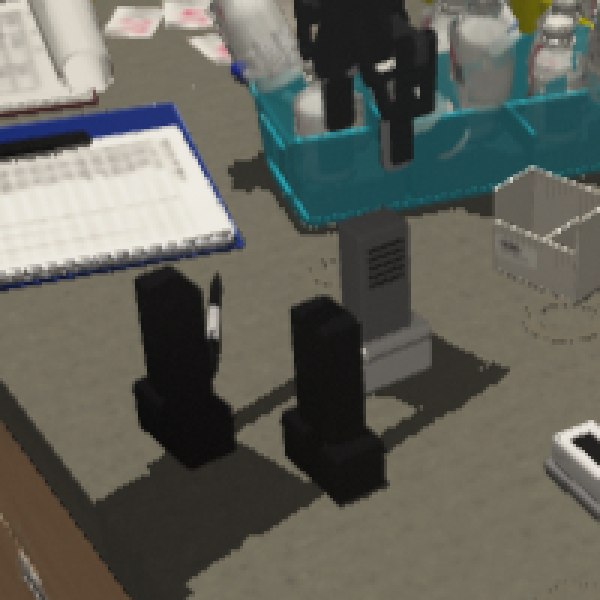

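The fingers straddle the slim pack's grip: pads at crop (340,115) and (397,150), grip top at (375,225). I'll descend and pinch.

>>> {"method": "arm_command", "body": {
  "series": [
    [-1,-1.8,30,0,0,0,0.5],
    [-1,-1.8,60,0,0,0,0.5],
    [-1,-1.8,85,0,0,0,0.5],
    [-1,-1.8,95.5,0,0,0,0.5],
    [-1,-1.8,95.5,0,0,0,0.5],
    [-1,-1.8,95.5,0,0,0,-1],
    [-1,-1.8,95.5,0,0,0,-1],
    [-1,-1.8,95.5,0,0,0,-1],
    [-1,-1.8,95.5,0,0,0,-1],
    [-1,-1.8,95.5,0,0,0,-1],
    [-1,-1.8,95.5,0,0,0,-1],
    [-1,-1.8,95.5,0,0,0,-1],
    [-1,-1.8,95.5,0,0,0,-1]
  ],
  "force": 60
}}

```text
time_s: 3.17
eef_pos: [0.4808, 0.1724, 0.1061]
tool_rot: [[-0.998, -0.057, 0.003], [-0.057, 0.998, 0.001], [-0.003, 0.001, -1.0]]
ft_force: [-0.6, 1.6, 6.8]
grip_width: 0.0296
```

```bash
python3 m.py .479 .173 .205 3.3; python3 m.py .607 -.0385 .205 -1.6;  python3 -c "
from plant import arm;import cv2
cv2.imwrite('pics/s2.png',arm.grab_frame('scene')[100:300,150:350].repeat(3,0).repeat(3,1))"
```

```text
t 3.1667 shift mm [  1.5   0.8 -98.9] turn [ 0.001  0.003 -0.001] F [-0.6  1.6  6.8] pos [0.4808 0.1724 0.1061] w 0.029555944538747922
t 3.1667 shift mm [-114.2 -217.7  -98.8] turn [0.001 0.003 0.085] F [-0.6  1.6  6.8] pos [0.4808 0.1724 0.1061] w 0.029555944538747922
```

View pics/s2.png

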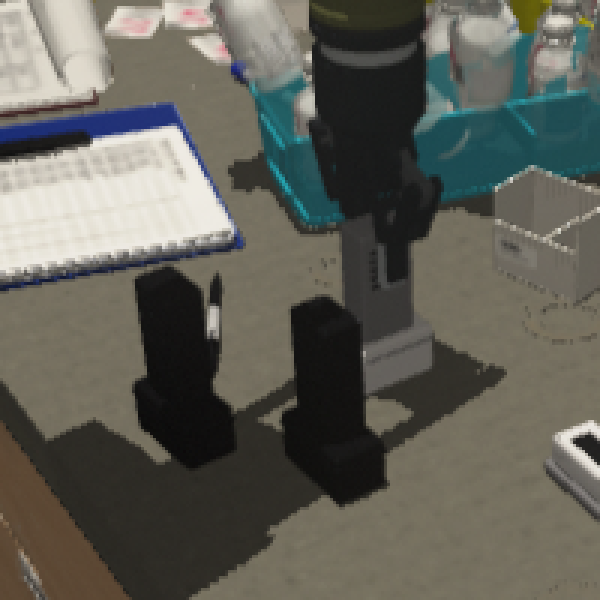

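The grip is held at 29.6 mm opening. I'll lift, then check the pack in hand.

>>> {"method": "arm_command", "body": {
  "series": [
    [0,0,-10,0,0,0,-1],
    [0,0,-30,0,0,0,-1],
    [0,0,-60,0,0,0,-1],
    [0,0,-90,0,0,0,-1],
    [0,0,-110,0,0,0,-1],
    [0,0,-110,0,0,0,-1],
    [-113,-217,-110,0,0,0.085,-1],
    [-113,-217,-110,0,0,0.085,-1],
    [-113,-217,-110,0,0,0.085,-1],
    [-113,-217,-110,0,0,0.085,-1],
    [-113,-217,-110,0,0,0.085,-1],
    [-113,-217,-110,0,0,0.085,-1],
    [-113,-217,-110,0,0,0.085,-1],
    [-113,-217,-110,0,0,0.085,-1],
    [-113,-217,-110,0,0,0.085,-1],
    [-113,-217,-110,0,0,0.085,-1]
  ]
}}

```text
time_s: 4.55
eef_pos: [0.6035, -0.0373, 0.2138]
tool_rot: [[-1.0, 0.027, -0.003], [0.027, 1.0, 0.001], [0.003, 0.001, -1.0]]
ft_force: [-1.6, 0.3, -3.5]
grip_width: 0.0292
```

```bash
python3 m.py .607 -.0385 .215 -1.6; python3 -c "
from plant import arm;import cv2
f=arm.grab_frame('scene');cv2.imwrite('pics/full3.png',f);cv2.imwrite('pics/s3.png',cv2.resize(f[100:290,310:450],None,fx=4,fy=4,interpolation=2)[:600*2][::1][160:])
f=arm.grab_frame('top');cv2.imwrite('pics/t3.png',f)"
```

```text
t 4.55 shift mm [-3.6 -1.1 -1.2] turn [ 0.001 -0.003  0.001] F [-1.6  0.3 -3.5] pos [ 0.6035 -0.0373  0.2138] w 0.02921402455274852
```

View pics/s3.png

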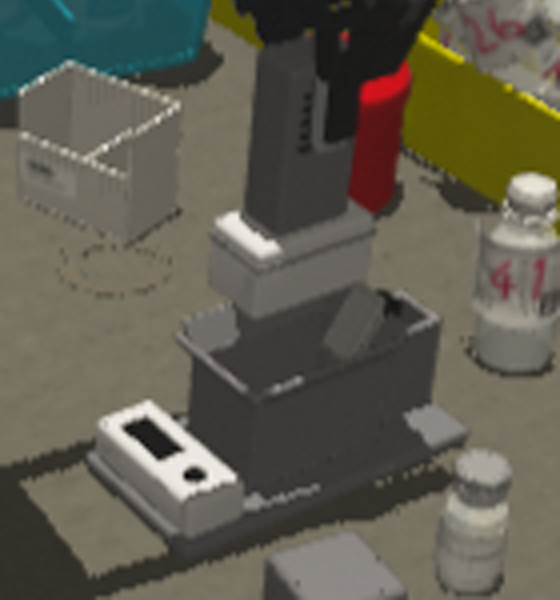

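View pics/t3.png

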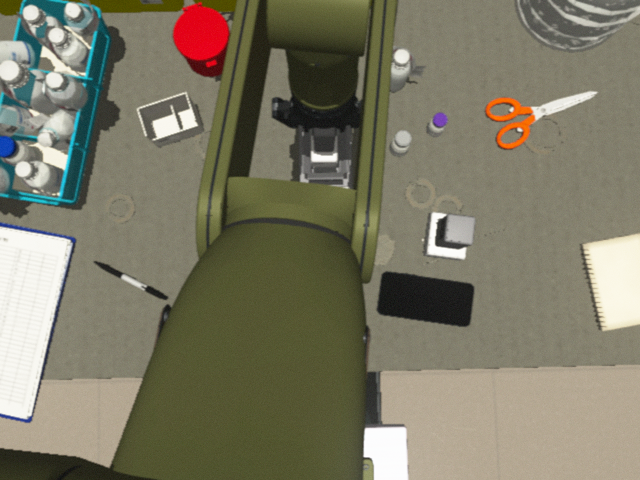

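The pack looks tilted in hand, with its foot swung toward -x. I'll zoom in and fit the tilt.

```bash
python3 -c "
import cv2
f=cv2.imread('pics/full3.png');cv2.imwrite('pics/z4.png',cv2.resize(f[140:225,355:410],None,fx=7,fy=7,interpolation=2))"
```

```text
(no output)
```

View pics/z4.png

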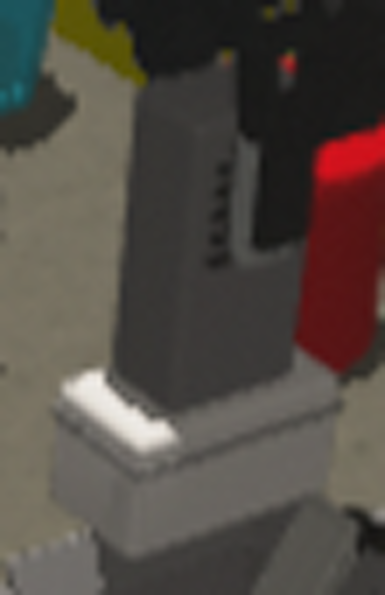

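```bash
cat > b.py <<'E'
from h import *
from scipy.spatial.transform import Rotation as R
Z=lambda u,v:z(u,v,355,140,7)
O=[((-36,20,40),Z(54,395)),((-36,-20,40),Z(138,474)),((36,-20,40),Z(340,400)),((-36,-20,0),Z(133,556)),((-36,20,0),Z(54,490)),((36,-20,0),Z(328,490)),
((-22,15,130),Z(137,88)),((-22,-15,130),Z(195,122)),((-22,15,40),Z(112,372)),((-22,-15,40),Z(177,412)),((22,-15,40),Z(293,370))]
P=np.array([o[0] for o in O])/1000.;U=np.array([o[1] for o in O])
eef=np.array([.6035,-.0373,.2138])
def pose(q): # pitch,roll,yaw deg; origin at grip point 105mm above foot
    return R.from_euler("zyx",[q[5],q[3],q[4]],degrees=True),eef+q[:3]/1000
def res(q,w=True):
    r,t=pose(q);e=(proj("scene",r.apply(P-[0,0,.105])+t)-U).ravel()
    return np.r_[e,(q[5]+1.6)/1.] if w else e
s=least_squares(res,[0,0,0,0,0,-1.6],loss="soft_l1",x_scale=[3,3,3,3,3,1]);np.set_printoptions(suppress=True)
print(np.round(s.x,2),np.round(res(s.x,False).reshape(-1,2),1).tolist())
J=s.jac;print("sd",np.round(np.sqrt(np.diag(np.linalg.inv(J.T@J))),2))
r,t=pose(s.x);print("foot centre",r.apply([0,0,-.105])+t)
E
python3 b.py
```

```text
[ 29.63  32.52 -26.9    1.7   -1.81  -1.73] [[0.9, -2.6], [0.8, -5.4], [0.2, -3.8], [0.0, 0.2], [-0.3, 0.8], [-0.0, 0.3], [-0.8, -0.1], [0.4, 0.8], [-0.4, 0.0], [-0.7, 0.6], [0.0, 1.2]]
sd [12.83 14.52 11.    1.57  2.04  0.92]
foot centre [ 0.6300241  -0.00810779  0.08200091]
```

```bash
cat > c.py <<'E'
from h import *
from scipy.spatial.transform import Rotation as R
f=cv2.imread('pics/full3.png')
def ov(dx,dz,pitch):
    a=cv2.resize(f[140:225,355:410],None,fx=7,fy=7,interpolation=2)
    r=R.from_euler("zy",[-1.6,pitch],degrees=True)
    for poly in box(-22,22,-15,15,40,130)+box(-36,36,-20,20,0,40):
        q=proj("scene",r.apply(np.array(poly)/1000.-[0,0,.105])+[.6035+dx,-.0373,.2138+dz])
        cv2.polylines(a,[np.round((q-[355,140]+.5)*7-.5).astype(int)],True,(0,0,255),1)
    return a
cv2.imwrite("pics/ov3.png",np.hstack([ov(0,0,0),ov(0,0,4)]))
E
python3 c.py
```

```text
(no output)
```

View pics/ov3.png

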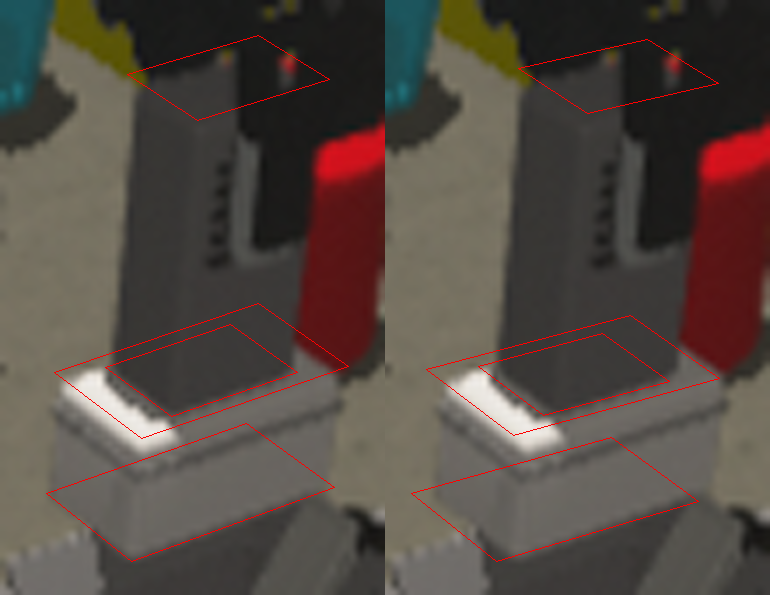

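With zero tilt the model fits the picture (the slant was perspective), and the pack is centred in the hand within about 1 mm. I'll check the dock fit in the scene view at higher zoom.

```bash
cat > e.py <<'E'
from h import *
f=cv2.imread('pics/scene0.png');t=cv2.imread('pics/top0.png')
d=np.load("d.npy");print(d)
polys=box(-39,39,-23,23,10,64)+[[(-51,-23,80),(-51,23,80),(-39,35,80),(39,35,80),(51,23,80),(51,-23,80),(39,-35,80),(-39,-35,80)]]
a=cv2.resize(f[200:270,345:430],None,fx=9,fy=9,interpolation=2);draw(a,"scene",d,polys,9,345,200,(0,0,255));
cv2.imwrite("pics/ov4.png",a[:600])
a=cv2.resize(t[105:185,295:360],None,fx=7,fy=7,interpolation=2);draw(a,"top",d,polys,7,295,105,(0,0,255));
cv2.imwrite("pics/ov5.png",a)
E
python3 e.py
```

```text
[ 0.60627235 -0.03833178 -0.02810328]
```

View pics/ov4.png

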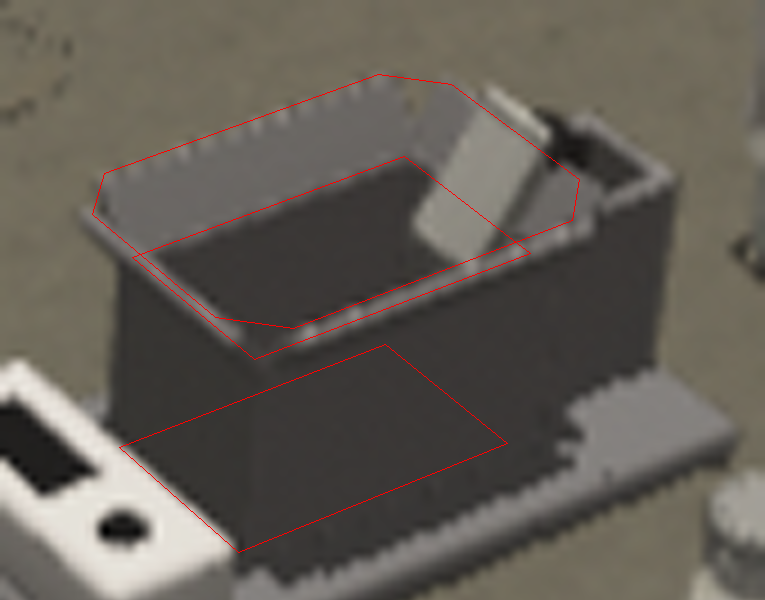

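View pics/ov5.png

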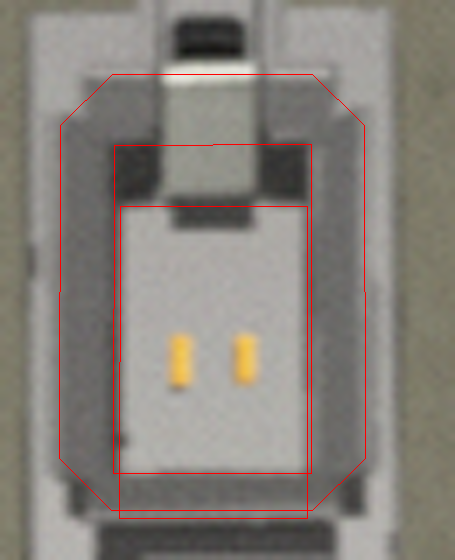

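>>> {"method": "arm_command", "body": {
  "series": [
    [-2.5,-1.4,5,0,0,0,-1],
    [-2.5,-1.4,10,0,0,0,-1],
    [-2.5,-1.4,14,0,0,0,-1],
    [-2.5,-1.4,14,0,0,0,-1],
    [-2.5,-1.4,14,0,0,0,-1]
  ],
  "force": 60
}}

```text
time_s: 5.07
eef_pos: [0.607, -0.0395, 0.2002]
tool_rot: [[-1.0, 0.027, -0.001], [0.027, 1.0, 0.0], [0.001, 0.0, -1.0]]
ft_force: [-0.4, -0.7, -2.6]
grip_width: 0.0295
```

```bash
python3 m.py .606 -.0387 .165 -1.6
```

```text
t 5.0667 shift mm [ 1.   0.7 35.2] turn [ 0.    -0.001  0.001] F [-0.4 -0.7 -2.6] pos [ 0.607  -0.0395  0.2002] w 0.029468082487665224
```

>>> {"method": "arm_command", "body": {
  "series": [
    [0.5,0.4,3,0,0,0,-1],
    [1,0.7,6,0,0,0,-1],
    [1,0.7,9,0,0,0,-1],
    [1,0.7,12,0,0,0,-1],
    [1,0.7,15,0,0,0,-1],
    [1,0.7,18,0,0,0,-1],
    [1,0.7,21,0,0,0,-1],
    [1,0.7,24,0,0,0,-1],
    [1,0.7,24,0,0,0,-1],
    [1,0.7,24,0,0,0,-1]
  ]
}}

```text
time_s: 5.9
eef_pos: [0.6063, -0.0391, 0.1765]
tool_rot: [[-1.0, 0.028, -0.001], [0.028, 1.0, 0.0], [0.001, 0.0, -1.0]]
ft_force: [-0.6, 0.5, -2.0]
grip_width: 0.0296
```

```bash
python3 m.py .606 -.0387 .115 -1.6; python3 -c "
from plant import arm;import cv2
f=arm.grab_frame('scene');cv2.imwrite('pics/s5.png',cv2.resize(f[130:280,330:440],None,fx=5,fy=5,interpolation=2)[:600*2][100:700])"
```

```text
t 5.9 shift mm [ 0.3  0.3 61.5] turn [ 0.    -0.001  0.   ] F [-0.6  0.5 -2. ] pos [ 0.6063 -0.0391  0.1765] w 0.02961910716070465
```

View pics/s5.png

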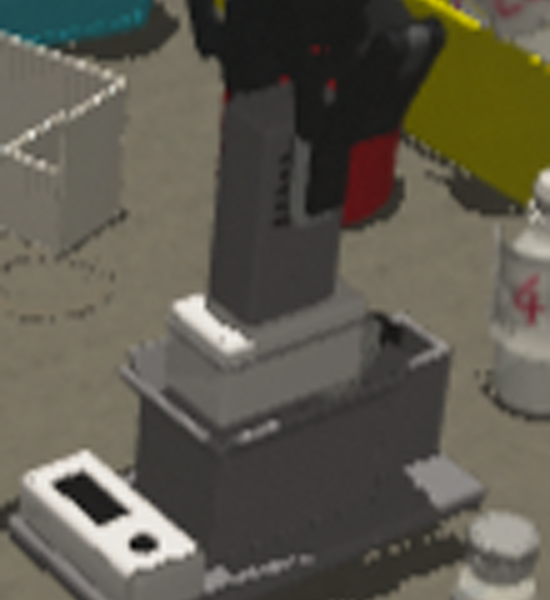

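The pack's foot is inside the lips with no contact force. I'll go on down.

>>> {"method": "arm_command", "body": {
  "series": [
    [0.3,0.3,2,0,0,0,-1],
    [0.3,0.3,4,0,0,0,-1],
    [0.3,0.3,6,0,0,0,-1],
    [0.3,0.3,8,0,0,0,-1],
    [0.3,0.3,10,0,0,0,-1],
    [0.3,0.3,12,0,0,0,-1],
    [0.3,0.3,14,0,0,0,-1],
    [0.3,0.3,16,0,0,0,-1],
    [0.3,0.3,16,0,0,0,-1]
  ],
  "force": 80
}}

```text
time_s: 6.7
eef_pos: [0.6059, -0.0387, 0.1603]
tool_rot: [[-1.0, 0.028, -0.001], [0.028, 1.0, -0.0], [0.001, -0.0, -1.0]]
ft_force: [-0.9, -0.0, -1.3]
grip_width: 0.0289
```

```bash
python3 m.py .606 -.0387 .115 -1.6
```

```text
t 6.7 shift mm [-0.2  0.  45.3] turn [-0.    -0.001  0.   ] F [-0.9 -0.  -1.3] pos [ 0.6059 -0.0387  0.1603] w 0.02893879214289876
```

>>> {"method": "arm_command", "body": {
  "series": [
    [0,0,2,0,0,0,-1],
    [0,0,4,0,0,0,-1],
    [0,0,6,0,0,0,-1],
    [0,0,8,0,0,0,-1],
    [0,0,10,0,0,0,-1],
    [0,0,12,0,0,0,-1],
    [0,0,14,0,0,0,-1],
    [0,0,14,0,0,0,-1]
  ]
}}

```text
time_s: 7.37
eef_pos: [0.6059, -0.0387, 0.1461]
tool_rot: [[-1.0, 0.028, -0.001], [0.028, 1.0, 0.0], [0.001, 0.0, -1.0]]
ft_force: [-1.3, 0.0, -3.7]
grip_width: 0.0295
```

```bash
python3 m.py .606 -.0387 .115 -1.6;python3 -c "
from plant import arm;import cv2
f=arm.grab_frame('scene');cv2.imwrite('pics/s6.png',cv2.resize(f[130:280,330:440],None,fx=5,fy=5,interpolation=2)[:600*2][100:700])"
```

```text
t 7.3667 shift mm [-0.1  0.  31.1] turn [ 0.    -0.001  0.   ] F [-1.3  0.  -3.7] pos [ 0.6059 -0.0387  0.1461] w 0.029526104309080006
```

View pics/s6.png

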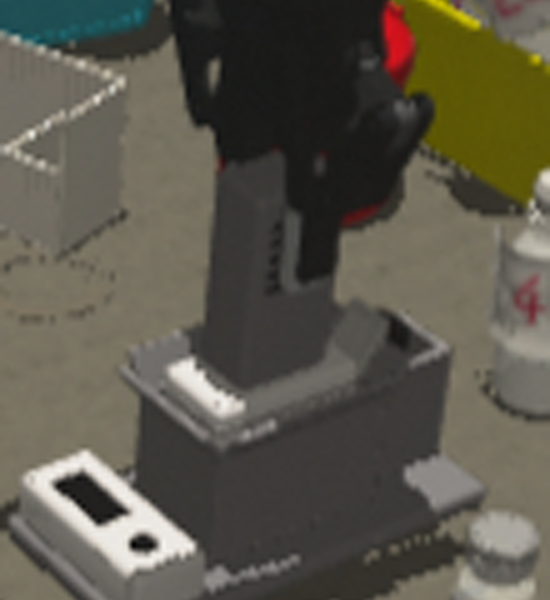

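It is sliding in straight with low force. Next is 26 mm further, then slowly to the floor.

>>> {"method": "arm_command", "body": {
  "series": [
    [0,0,2.5,0,0,0,-1],
    [0,0,5,0,0,0,-1],
    [0,0,7.5,0,0,0,-1],
    [0,0,10,0,0,0,-1],
    [0,0,12.5,0,0,0,-1],
    [0,0,15,0,0,0,-1],
    [0,0,17.5,0,0,0,-1],
    [0,0,20,0,0,0,-1],
    [0,0,22.5,0,0,0,-1],
    [0,0,25,0,0,0,-1],
    [0,0,27,0,0,0,-1],
    [0,0,27,0,0,0,-1]
  ]
}}

```text
time_s: 8.42
eef_pos: [0.6061, -0.0387, 0.119]
tool_rot: [[-1.0, 0.028, -0.001], [0.028, 1.0, 0.0], [0.001, 0.0, -1.0]]
ft_force: [-0.7, -0.6, -9.7]
grip_width: 0.0292
```

```bash
python3 m.py .606 -.0387 .115 -1.6;python3 -c "
from plant import arm;import cv2
f=arm.grab_frame('scene');cv2.imwrite('pics/s7.png',cv2.resize(f[130:280,330:440],None,fx=5,fy=5,interpolation=2)[:600*2][100:700])"
```

```text
t 8.4167 shift mm [0.1 0.  4. ] turn [ 0.    -0.001  0.   ] F [-0.7 -0.6 -9.7] pos [ 0.6061 -0.0387  0.119 ] w 0.029191410549947724
```

View pics/s7.png

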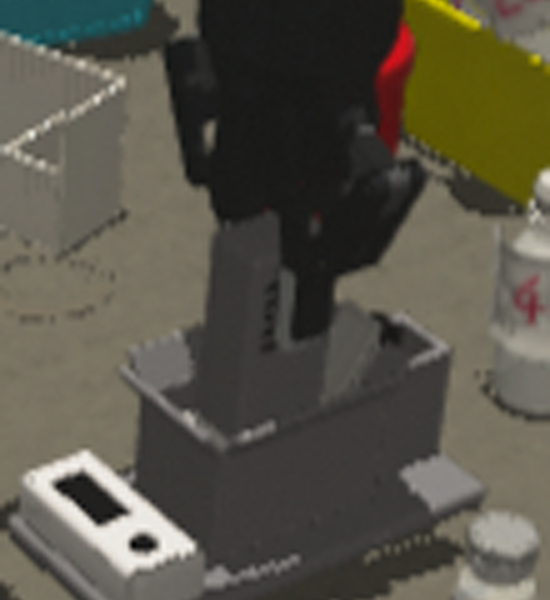

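>>> {"method": "arm_command", "body": {
  "series": [
    [0,0,1,0,0,0,-1],
    [0,0,2,0,0,0,-1],
    [0,0,3,0,0,0,-1],
    [0,0,4,0,0,0,-1],
    [0,0,4,0,0,0,-1],
    [0,0,4,0,0,0,-1]
  ]
}}

```text
time_s: 8.97
eef_pos: [0.6069, -0.0389, 0.1163]
tool_rot: [[-1.0, 0.028, 0.002], [0.028, 1.0, -0.0], [-0.002, -0.0, -1.0]]
ft_force: [0.0, -0.2, -2.2]
grip_width: 0.0288
```

```bash
python3 m.py .606 -.0387 .115 -1.6;python3 -c "
from plant import arm;import cv2
f=arm.grab_frame('scene');cv2.imwrite('pics/s8.png',cv2.resize(f[170:270,340:440],None,fx=6,fy=6,interpolation=2))"
```

```text
t 8.9667 shift mm [0.9 0.1 1.3] turn [-0.     0.002  0.   ] F [ 0.  -0.2 -2.2] pos [ 0.6069 -0.0389  0.1163] w 0.028806395429758245
```

View pics/s8.png

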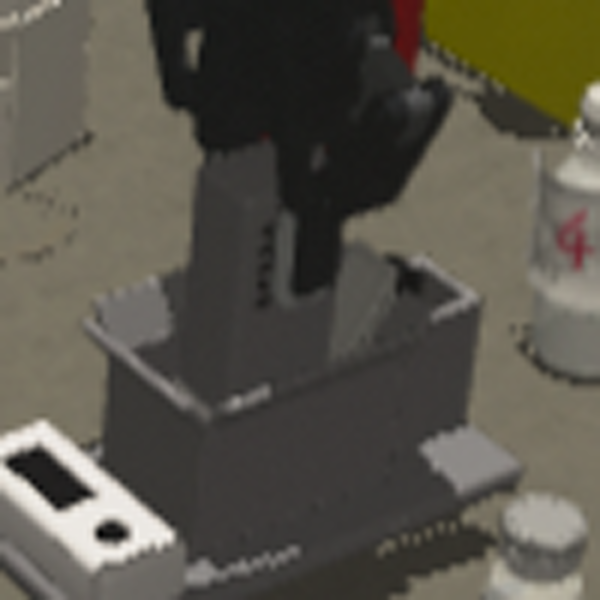

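TCP z 116.3 mm matches what I expect when home (106.1 mm at grasp plus the 10 mm floor). I'll push a little more to confirm the floor.

>>> {"method": "arm_command", "body": {
  "series": [
    [0,0,1,0,0,0,-1],
    [0,0,2,0,0,0,-1],
    [0,0,2,0,0,0,-1],
    [0,0,2,0,0,0,-1]
  ]
}}

```text
time_s: 9.35
eef_pos: [0.607, -0.0387, 0.1162]
tool_rot: [[-1.0, 0.028, 0.003], [0.028, 1.0, -0.0], [-0.003, -0.0, -1.0]]
ft_force: [-0.8, 0.9, 9.9]
grip_width: 0.0292
```

```bash
python3 m.py .606 -.0387 .115 -1.6
```

```text
t 9.35 shift mm [1.  0.  1.2] turn [-0.     0.003  0.   ] F [-0.8  0.9  9.9] pos [ 0.607  -0.0387  0.1162] w 0.029177463092300793
```

The push met the floor: z did not change and force rose to +9.9 N. I'll ease the push, release, and rise straight up.

>>> {"method": "arm_command", "body": {
  "series": [
    [0,0,-2,0,0,0,-1],
    [0,0,-2,0,0,0,0.3],
    [0,0,-2,0,0,0,0.3],
    [0,0,-2,0,0,0,0.3],
    [0,0,-2,0,0,0,0.3],
    [0,0,-2,0,0,0,0.3],
    [0,0,-2,0,0,0,0.3],
    [0,0,-20,0,0,0,0.3],
    [0,0,-50,0,0,0,0.3],
    [0,0,-85,0,0,0,0.3],
    [0,0,-120,0,0,0,0.3],
    [0,0,-150,0,0,0,0.3],
    [40,150,-180,0,0,0,0.3],
    [80,300,-180,0,0,0,0.3],
    [80,300,-180,0,0,0,0.3],
    [80,300,-180,0,0,0,0.3],
    [80,300,-180,0,0,0,0.3],
    [80,300,-180,0,0,0,0.3],
    [80,300,-180,0,0,0,0.3],
    [80,300,-180,0,0,0,0.3]
  ]
}}

```text
time_s: 11.02
eef_pos: [0.5331, 0.2678, 0.2942]
tool_rot: [[-1.0, 0.025, -0.0], [0.025, 1.0, 0.003], [0.0, 0.003, -1.0]]
ft_force: [0.2, -0.6, -0.8]
grip_width: 0.0556
```

```bash
python3 - <<'E'
from plant import arm;import cv2,numpy as np
from h import *
f=arm.grab_frame('scene');t=arm.grab_frame('top');cv2.imwrite('pics/full9.png',f)
o=arm.get_obs();print(o["time_s"],o["eef_pos"],o["grip_width"])
d=np.load("d.npy")
def up(i,r,c,k):return cv2.resize(i[r[0]:r[1],c[0]:c[1]],None,fx=k,fy=k,interpolation=2)
s0=cv2.imread("pics/scene0.png");t0=cv2.imread("pics/top0.png")
a=up(f,(170,270),(345,430),4);b=a.copy()
draw(b,"scene",d,box(-22,22,-15,15,140,140)[:1]+box(-36,36,-20,20,50,50)[:1],4,345,170,(0,0,255))
c=up(s0,(170,270),(345,430),4)
x=np.hstack([a,c]);cv2.imwrite('pics/s9.png',x)
g=up(t,(95,215),(285,365),4.9);h=up(t0,(95,215),(285,365),4.9)
draw(g,"top",d,box(-22,22,-15,15,140,140)[:1],4.9,285,95,(0,0,255))
cv2.imwrite('pics/t9.png',np.hstack([g,h])); cv2.imwrite('pics/b9.png',up(b,(0,400),(0,340),1.5))
E
```

```text
11.1167 [0.53349004 0.26717418 0.29404748] 0.0554101345043586
```

View pics/s9.png

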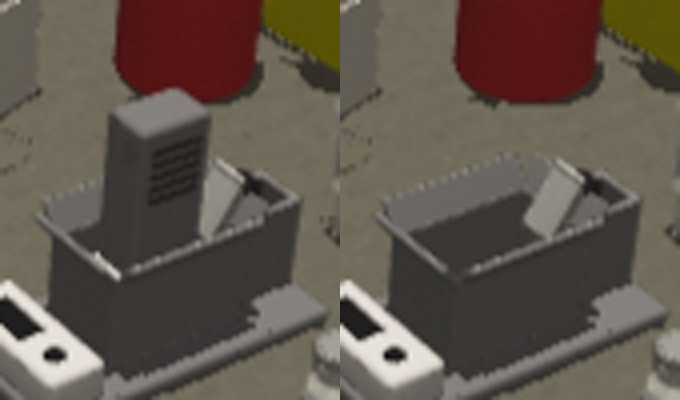

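View pics/t9.png

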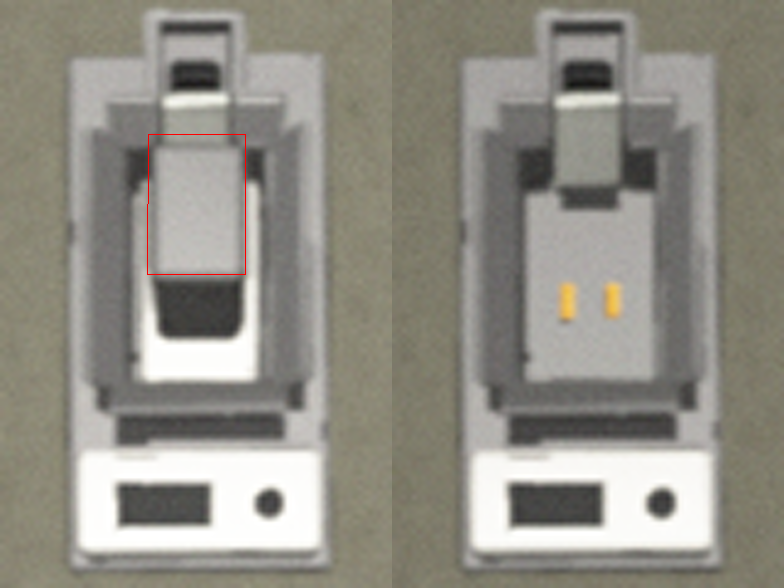

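View pics/b9.png

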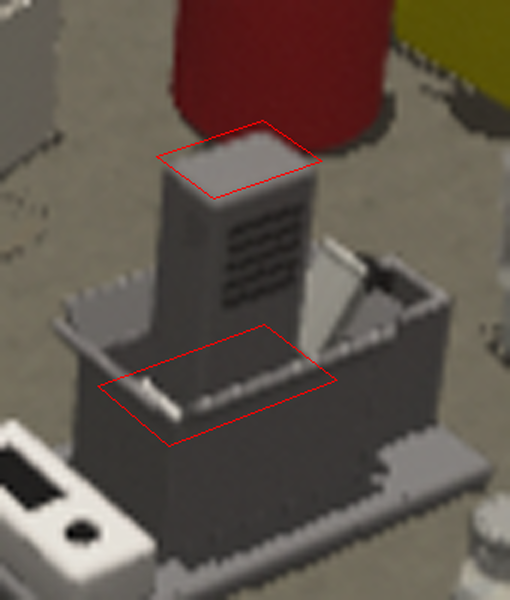

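```bash
python3 - <<'E'
from plant import arm;import cv2,numpy as np
t0=cv2.cvtColor(cv2.imread("pics/top0.png"),6)
t=cv2.cvtColor(arm.grab_frame('top'),6)
for n,(r0,r1,c0,c1) in {"catch tab":(105,118,317,331),"window box":(185,207,300,352),"thick":(205,262,420,480)}.items():
    T=cv2.resize(t0[r0:r1,c0:c1],None,fx=8,fy=8,interpolation=2);S=cv2.resize(t[r0-8:r1+8,c0-8:c1+8],None,fx=8,fy=8,interpolation=2)
    m=cv2.matchTemplate(S,T,cv2.TM_CCOEFF_NORMED);_,v,_,l=cv2.minMaxLoc(m);print(n,round(v,3),"shift px",l[0]/8-8,l[1]/8-8)
E
```

```text
catch tab 0.999 shift px 0.0 0.0
window box 0.996 shift px 0.0 0.0
thick 0.996 shift px 0.0 0.0
```

The catch tab is back at exactly its initial position (0 px shift, where 7 mm would be about 4 px). The thick pack has not moved.

```bash
python3 -c "
from plant import arm
o=arm.get_obs();print(o['time_s'],o['ft_force']);print(arm.close_job())"
```

```text
11.1667 [-1.08456836 -0.45164551  0.61002148]
the job is handed in; nothing more can be done
None
```

The slim white pack is docked. I pinched it by its grip, slid it upright into the bay, pushed it down past the catch to the floor and let go. I handed the job in at 11.2 s of the 42 s, with the gripper well clear.

**Last checks:**
- **Seated:** at the bottom the TCP stood at z 116.2 mm. I expected 116.1 mm (106.1 mm at the grasp plus the 10 mm bay floor). A further 2 mm of commanded push did not move it, and the force rose to about 10 N.
- **Catch:** in the top view the catch tab is exactly where it was at the start. That means it has sprung back over the shoulder. I did not tug the pack to confirm the lock.
- **Thick pack:** it had not moved in the top view. The two black look-alikes were not touched.

**Disagreements:**
- **Dock x position:** the network's estimate differed by about 5 mm from my own fit. I used my fit, and the pack went in with almost no side force.
- **Pack position in the bay:** it sits roughly 1.5–2 mm toward the window-box end, which is within the 3 mm play.
- **Force reading:** the vertical reading dipped to −9.7 N about 3 mm above the floor. I did not find out why, and it was back to normal by the next stop.

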